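# Index the vial carousel onto its spring bolt

### The job

Turn the vial carousel by pushing one of its spokes, either way round, until its empty place comes to the spring bolt and the bolt drops in between the two lugs on the rim. Lean on the spoke the same way with about 10 newtons for a moment, to feel that the bolt holds the carousel firm, and never push much harder than that; then let go and back away; leave the other things on the worktop alone.

Things in the scene. Friction and masses are not known exactly. Their poses are not given: they have to be found in the camera images.
- stand: Fixed grey foot: round plate 170 mm across, 10 mm thick, with a tongue 52 mm wide along its +x that carries the dark bolt housing (116 to 160 mm from the origin, up to 35 mm high). Origin on the turning axis at worktop height, z up, x from the axis along the bolt, roughly toward the robot; place and yaw vary.
- carousel: Vial carousel, turning freely and endlessly either way about the stand's upright axis (drag about 0.5 N at a spoke; stays where left). Origin on the axis at worktop height, z up, x toward its empty place and the gap between its lugs. Deck 190 mm across, top 30 mm high; hub 74 mm high. Indexed when its x points along the stand's x.
- bolt: Steel bolt 6 mm wide with a round nose, 24 mm high, sliding along the stand's x in the housing; a spring pushes it toward the carousel (1.6 N out, about 3 N when pushed back 7 mm). Origin on the turning axis when it is fully out, and moved by as much along the stand's x when it is pushed back (at most 10 mm).
- gap (a point): Middle of the gap between the two steel lugs on the deck's rim, 96 mm from the axis along the carousel's x, 24 mm high. The lugs stand 8 mm proud of the rim, 8.4 mm apart (the bolt has 1.2 mm play each side), inner faces square, each with a ramp about 20 mm long on its outside.
- nose (a point): Tip of the bolt's nose; 96 mm from the axis along the stand's x, 24 mm high, when fully out. Pushing a ramp past the bolt takes about 1 to 3 N at a spoke; then the bolt snaps out into the gap and its side stops the second lug dead: a steep rise of force at the spoke. It cannot be pushed out of the gap again.
- usb_stick: Bystander: USB stick, 18x53x8 mm, lying by the power strip; origin under its centre.
- amber_a: Bystander: small brown bottle with a black cap, 45 mm across, 92 mm high, behind the carousel; origin under its centre.
- beaker_50: Bystander: small empty beaker, 48 mm across, 58 mm high, behind the carousel; origin under its centre.
- empty (a point): Mouth of the empty white sleeve (24 mm across, 60 mm high, on the carousel's x, 48 mm from the axis). Five more sleeves stand 48 mm from the axis at every 60 degrees and hold fixed vials, tops 98 mm high.
- spoke (a point): Point to push on one of the six level steel spokes, 108 mm from the axis, 54 mm high, 30 degrees (counter-clockwise from above) from the carousel's x. The others follow every 60 degrees. Spokes are 10 mm thick, reach 122 mm from the axis and end in 15 mm balls; free to push at 95 to 115 mm from the axis, from either side.

How it is judged:
By the outcome, as a careful person would: the job done as asked, in the order asked, and still so for the second after the job is handed in, with the robot touching nothing.
It also fails if it takes over 54 s, if anything falls off the work surface, if the arm or the gripper's body presses on something with over 40 N, if the wrist force passes 120 N, or if a joint passes its speed limit or range.

### The arm

A 6-joint arm with a two-finger parallel gripper is mounted at the origin on a cart in front of the work surface, level with it; the furniture and walls round the work are solid. World frame = base frame: x ahead of the robot, y to its left, z up, the work surface at z = 0. Lengths are in m, angles in rad, forces in N, time in s.
With the tool pointing down it reaches from about 0.275 to 0.825 m from the base axis. Payload 5.2 kg.
Tool frame: the origin (TCP) lies at the very end of the fingers, on their centre line; the grasp point (between the pads) lies 19 mm behind it; z points along the fingers, y is the direction in which the jaws open and shut (so a half turn about z gives the same grasp; the last joint's range is limited). The gripper opens to 93 mm and grips with 3 to 60 N. Pads are 15 mm wide; open, the fingers measure 128 mm over their backs; the gripper's body (75 mm by 188 mm) begins 65 mm behind the grasp point.
Start: joints at [0.99, 0.259, 1.535, -0, 1.348, -0.203], TCP at [0.203, 0.511, 0.219] pointing down, gripper open.
Joint ranges: [-3.14, 3.14], [-0.91, 2.08], [0.19, 2.58], [-1.22, 4.36], [0.22, 2.71], [-3.12, 3.12]. Speed limits (rad/s): [2.57, 2.57, 3.14, 3.14, 3.14, 3.14].

### API

Orientations are given as a unit quaternion [x, y, z, w].
In Python, from workcell import robot gives the robot as it stands.
- The arm moves only by the shell command python3 -m jog 'ROWS' [FORCE]. ROWS is JSON, a list of rows, each an object of numbers: "dx", "dy", "dz": the shift along the tool's x, y, z in units of 25 mm (1.0 is 25 mm); "wx", "wy", "wz": the turn, a rotation vector about the tool's x, y, z in units of 6 degrees (1.0 is 6 degrees); "gripper": the finger opening in mm, from 0 to 93. A call has 1 to 10 rows; each row shifts and turns the commanded pose from where the row before left it, along the tool's axes as they then stand; what a row does not reach is not made up. A row lasts 1/12 s, in which the tool goes at most 41.7 mm and 7.16 degrees, less where a joint would pass 70% of its speed; a pose out of reach is approached as far as the arm can. A call is refused whole if a number of a shift passes 1 or a number of a turn 1, either way. A call with a gripper value outside its range is refused whole. The fingers move at their own pace and stop on an object; FORCE is the grip in N (left out, the last holds). Time passes only in rows, so rows that do not move let the fingers close. It gives the time, the measured TCP pose, the force and the opening at its end, in the units of the state.
- robot.get_obs(): the state, without advancing time (a new reading comes with each control period).
- robot.snapshot(name): name is "scene" or "top" or "wrist"; returns a dict with "frame" (420x560x3 uint8, blue, green, red), "z_map" (420x560 float32, m along the optical axis (not along the pixel's ray), 0 where there is no reading), "fx", "fy", "cx", "cy" (pixels), "R" (3x3) and "t" (3): a world point X has camera coordinates R X + t. Camera axes: x right, y down, z forward; pixel columns grow to the right and rows downward; lengths in m; the calibration is good to about 2 mm. A picture is of the moment at which its call begins.
- robot.job_done(): hands the job in, once; it reports no verdict.
The state is a dict: "t": time; "qpos": joint angles; "joint_velocities": joint speeds; "joint_torque": joint torques, N m; "position": TCP position; "ee_rot": TCP orientation; "force": force on the tool from outside, world axes, zero at the start; "moment": the same for the moment, N m; "opening": finger opening in m.
Only numpy, scipy, OpenCV 4.12 (cv2) and the standard library are available. Lean on these libraries where they do the work, as an engineer would, in place of code of your own. Each camera call takes 0.05 s, during which the arm holds its last target. There are 200 camera calls.

## Working session

There is one attempt and no reset: what is moved stays moved. The work goes in short steps, Python scripts to look and compute and a shell command to move; the robot and the scene stay as the last step left them, time stands still between calls to the robot, and variables do not carry over. Pictures are saved under pics/ and viewed, about 8 in all and at most 12, crops included, and the job is handed in when it is done.

```bash
mkdir -p pics; ls
python3 - <<'E'
from workcell import robot
import cv2,numpy as np
o=robot.get_obs();print({k:np.round(v,3) for k,v in o.items()})
for n in("top","scene"):
    s=robot.snapshot(n);cv2.imwrite(f"pics/{n}0.png",s["frame"]);np.savez(f"{n}0.npz",**s)
    print(n,s["fx"],s["cx"],s["cy"],(-np.array(s["R"]).T@s["t"]).round(3),np.round(s["R"],2).tolist())
E
```

```text
pics
{'t': np.float64(0.0), 'qpos': array([ 0.99 ,  0.259,  1.536, -0.   ,  1.348, -0.203]), 'joint_velocities': array([-0.001, -0.001,  0.001, -0.   , -0.001,  0.001]), 'joint_torque': array([-1.0000e-03, -4.3733e+01, -2.8399e+01,  7.2000e-02,  4.2000e-02,
       -0.0000e+00]), 'position': array([0.203, 0.511, 0.218]), 'ee_rot': array([ 0.188,  0.982, -0.001, -0.   ]), 'force': array([-0.03 , -0.101, -0.114]), 'moment': array([ 0.017,  0.056, -0.02 ]), 'opening': np.float64(0.093)}
top 422.9418730656653 282.0348213910618 210.79813561310192 [0.538 0.045 0.947] [[-0.02, -1.0, -0.01], [-1.0, 0.03, -0.07], [0.07, 0.01, -1.0]]
scene 421.4325448519929 283.0719429772648 210.02879512812137 [ 0.176 -0.443  0.729] [[0.78, -0.62, -0.01], [-0.45, -0.55, -0.71], [0.44, 0.56, -0.71]]
```

View pics/top0.png

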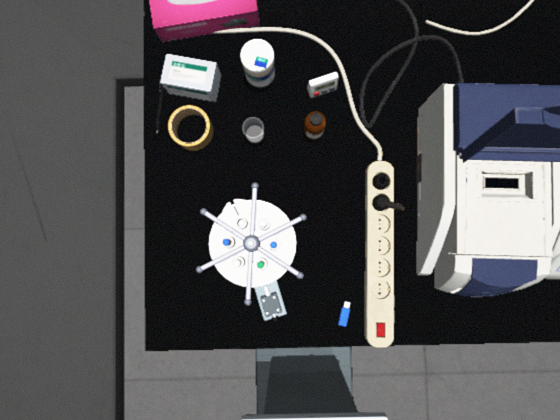

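View pics/scene0.png

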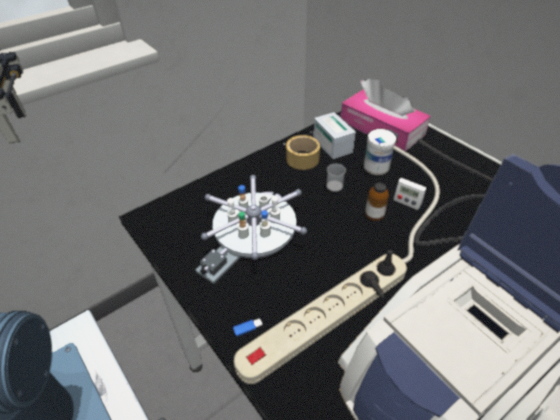

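The top view shows the carousel hub near (252,243), the bolt housing near (268,300) and spoke balls near (254,186), (303,218), (300,275), (248,301), (199,269) and (204,212). I'll enlarge it to find the lugs.

```bash
cat > h.py <<'E'
import numpy as np,cv2
def ray(s,u,v,z):
    R=np.array(s["R"]);c=-R.T@s["t"];d=R.T@np.array([(u-s["cx"])/s["fx"],(v-s["cy"])/s["fy"],1]);return c+d*(z-c[2])/d[2]
def proj(s,X):
    p=np.array(s["R"])@X+s["t"];return np.array([s["fx"]*p[0]/p[2]+s["cx"],s["fy"]*p[1]/p[2]+s["cy"]])
E
python3 - <<'E'
from h import *
s=np.load("top0.npz");f=s["frame"]
B=[(254,186),(303,218),(300,275),(248,301),(199,269),(204,212)]
P=np.array([ray(s,*b,.054) for b in B]);c=P.mean(0)
print(c.round(4));d=P-c;print(np.hypot(d[:,0],d[:,1]).round(4),np.degrees(np.arctan2(d[:,1],d[:,0])).round(1))
print("hub",ray(s,252,242,.074))
# deck: white-mask ellipse at z=.03
m=cv2.inRange(f,(190,190,190),(255,255,255));m[:190]=0;m[300:]=0;m[:,:195]=0;m[:,310:]=0
k=cv2.findContours(m,0,2)[0];k=max(k,key=cv2.contourArea);print(cv2.minEnclosingCircle(k),ray(s,*cv2.fitEllipse(k)[0],.03))
# bystanders and housing
print("house",ray(s,270,301,.035));print("amber",ray(s,315,118,.09),"beaker",ray(s,253,127,.05),"usb",ray(s,345,314,.008))
cv2.imwrite("pics/c0.png",cv2.resize(f[175:330,185:345],None,fx=5,fy=5,interpolation=cv2.INTER_CUBIC)[:600*2][:775])
im=cv2.resize(f[178:326,188:318],None,fx=4,fy=4,interpolation=cv2.INTER_CUBIC);cv2.imwrite("pics/c0.png",im)
E
```

```text
[0.5325 0.1216 0.054 ]
[0.1215 0.1214 0.122  0.1204 0.1223 0.1204] [  -3.9  -65.4 -124.3  175.6  114.8   55.3]
hub [0.53516173 0.1183119  0.074     ]
((250.93141174316406, 248.5714111328125), 58.712650299072266) [0.52755242 0.1212628  0.03      ]
house [0.40870416 0.08569725 0.035     ]
amber [ 0.78665694 -0.01792723  0.09      ] beaker [0.78231555 0.11326141 0.05      ] usb [ 0.37307586 -0.076334    0.008     ]
```

View pics/c0.png

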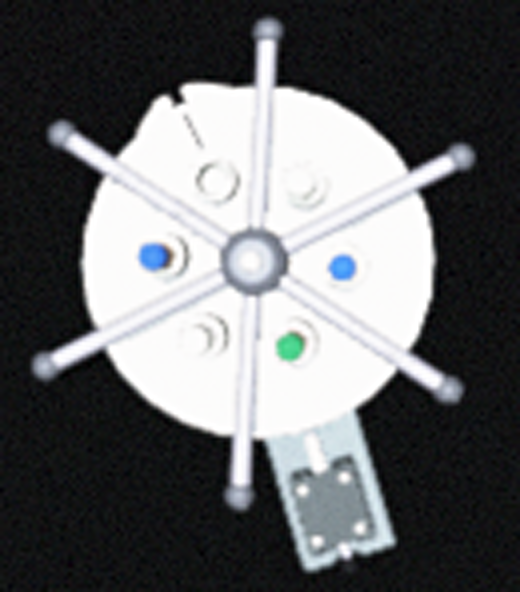

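The enlarged crop shows the lug gap at crop (174,97), so the carousel's x is at about 25°. The bolt is at about -164°, so the carousel has to turn about 170° CCW. I'll push the spoke at -124.6° from behind with closed fingers, following it round. First I move over the pre-contact point.

```bash
R='{"dx":-0.786,"dy":-0.668,"gripper":0}'
python3 -m jog '[{"dx":-0.786,"dy":-0.668,"gripper":0},{"dx":-0.786,"dy":-0.668},{"dx":-0.786,"dy":-0.668},{"dx":-0.786,"dy":-0.668},{"dx":-0.786,"dy":-0.668},{"dx":-0.786,"dy":-0.668},{"dx":-0.786,"dy":-0.668},{"dx":-0.786,"dy":-0.668},{"dx":-0.786,"dy":-0.668},{"dx":-0.786,"dy":-0.668}]' 20
python3 -m jog '[{"dx":-0.786,"dy":-0.668},{"dx":-0.786,"dy":-0.668},{"dx":-0.786,"dy":-0.668},{"dx":-0.786,"dy":-0.668},{"dx":-0.786,"dy":-0.668},{"dx":-0.786,"dy":-0.668},{"dx":-0.786,"dy":-0.668},{"dx":-0.786,"dy":-0.668},{"dx":-0.786,"dy":-0.668},{"dx":-0.786,"dy":-0.668}]'
python3 -m jog '[{"wz":1},{"wz":1},{"wz":1},{"wz":1},{"wz":1},{"wz":1},{"wz":1},{"wz":1},{"wz":1},{"wz":1}]'
python3 -m jog '[{"wz":1},{"wz":1},{"wz":1},{"wz":1},{"wz":1},{"wz":1},{"wz":1},{"wz":0.17},{"dx":0},{"dx":0}]'
cat >> h.py <<'E'
def rel(C=(.5325,.1216)):
    from workcell import robot
    o=robot.get_obs();x,y,z,w=o["ee_rot"]
    from scipy.spatial.transform import Rotation as Ro
    M=Ro.from_quat(o["ee_rot"]).as_matrix();d=np.append(C,0)-o["position"]
    th=np.degrees(np.arctan2(-M[1,0],-M[0,0]))
    print("t %.2f pos"%o["t"],o["position"].round(4),"spoke-dir th %.2f"%th,"C in tool mm",(M[:,:2].T@d*1e3).round(1),"tilt",M[2].round(3),
      "F tool",(M.T@o["force"]).round(2),"open",round(o["opening"],4),"q6",o["qpos"][5].round(2))
E
python3 -c "from h import *;rel()"
```

```text
t 0.10 pos [0.2026 0.5108 0.2179] spoke-dir th -21.65 C in tool mm [-450.3 -239.7] tilt [ 0.    -0.002 -1.   ] F tool [-0.95 -0.06 -0.79] open 0.0928 q6 -0.2invalid input at $[0]: expected keys dx, dy, dz, wx, wy, wz, gripper
invalid input at $[0]: expected keys dx, dy, dz, wx, wy, wz, gripper
invalid input at $[0]: expected keys dx, dy, dz, wx, wy, wz, gripper
invalid input at $[0]: expected keys dx, dy, dz, wx, wy, wz, gripper
```

Every row needs all seven keys.

```bash
python3 -m jog '[{"dx":-0.786,"dy":-0.668,"dz":0,"wx":0,"wy":0,"wz":0,"gripper":0},{"dx":-0.786,"dy":-0.668,"dz":0,"wx":0,"wy":0,"wz":0,"gripper":0},{"dx":-0.786,"dy":-0.668,"dz":0,"wx":0,"wy":0,"wz":0,"gripper":0},{"dx":-0.786,"dy":-0.668,"dz":0,"wx":0,"wy":0,"wz":0,"gripper":0},{"dx":-0.786,"dy":-0.668,"dz":0,"wx":0,"wy":0,"wz":0,"gripper":0},{"dx":-0.786,"dy":-0.668,"dz":0,"wx":0,"wy":0,"wz":0,"gripper":0},{"dx":-0.786,"dy":-0.668,"dz":0,"wx":0,"wy":0,"wz":0,"gripper":0},{"dx":-0.786,"dy":-0.668,"dz":0,"wx":0,"wy":0,"wz":0,"gripper":0},{"dx":-0.786,"dy":-0.668,"dz":0,"wx":0,"wy":0,"wz":0,"gripper":0},{"dx":-0.786,"dy":-0.668,"dz":0,"wx":0,"wy":0,"wz":0,"gripper":0}]' 20 &&
python3 -m jog '[{"dx":-0.786,"dy":-0.668,"dz":0,"wx":0,"wy":0,"wz":0,"gripper":0},{"dx":-0.786,"dy":-0.668,"dz":0,"wx":0,"wy":0,"wz":0,"gripper":0},{"dx":-0.786,"dy":-0.668,"dz":0,"wx":0,"wy":0,"wz":0,"gripper":0},{"dx":-0.786,"dy":-0.668,"dz":0,"wx":0,"wy":0,"wz":0,"gripper":0},{"dx":-0.786,"dy":-0.668,"dz":0,"wx":0,"wy":0,"wz":0,"gripper":0},{"dx":-0.786,"dy":-0.668,"dz":0,"wx":0,"wy":0,"wz":0,"gripper":0},{"dx":-0.786,"dy":-0.668,"dz":0,"wx":0,"wy":0,"wz":0,"gripper":0},{"dx":-0.786,"dy":-0.668,"dz":0,"wx":0,"wy":0,"wz":0,"gripper":0},{"dx":-0.786,"dy":-0.668,"dz":0,"wx":0,"wy":0,"wz":0,"gripper":0},{"dx":-0.786,"dy":-0.668,"dz":0,"wx":0,"wy":0,"wz":0,"gripper":0}]' &&
python3 -m jog '[{"dx":0,"dy":0,"dz":0,"wx":0,"wy":0,"wz":1,"gripper":0},{"dx":0,"dy":0,"dz":0,"wx":0,"wy":0,"wz":1,"gripper":0},{"dx":0,"dy":0,"dz":0,"wx":0,"wy":0,"wz":1,"gripper":0},{"dx":0,"dy":0,"dz":0,"wx":0,"wy":0,"wz":1,"gripper":0},{"dx":0,"dy":0,"dz":0,"wx":0,"wy":0,"wz":1,"gripper":0},{"dx":0,"dy":0,"dz":0,"wx":0,"wy":0,"wz":1,"gripper":0},{"dx":0,"dy":0,"dz":0,"wx":0,"wy":0,"wz":1,"gripper":0},{"dx":0,"dy":0,"dz":0,"wx":0,"wy":0,"wz":1,"gripper":0},{"dx":0,"dy":0,"dz":0,"wx":0,"wy":0,"wz":1,"gripper":0},{"dx":0,"dy":0,"dz":0,"wx":0,"wy":0,"wz":1,"gripper":0}]' &&
python3 -m jog '[{"dx":0,"dy":0,"dz":0,"wx":0,"wy":0,"wz":1,"gripper":0},{"dx":0,"dy":0,"dz":0,"wx":0,"wy":0,"wz":1,"gripper":0},{"dx":0,"dy":0,"dz":0,"wx":0,"wy":0,"wz":1,"gripper":0},{"dx":0,"dy":0,"dz":0,"wx":0,"wy":0,"wz":1,"gripper":0},{"dx":0,"dy":0,"dz":0,"wx":0,"wy":0,"wz":1,"gripper":0},{"dx":0,"dy":0,"dz":0,"wx":0,"wy":0,"wz":1,"gripper":0},{"dx":0,"dy":0,"dz":0,"wx":0,"wy":0,"wz":1,"gripper":0},{"dx":0,"dy":0,"dz":0,"wx":0,"wy":0,"wz":0.17,"gripper":0},{"dx":0,"dy":0,"dz":0,"wx":0,"wy":0,"wz":0,"gripper":0},{"dx":0,"dy":0,"dz":0,"wx":0,"wy":0,"wz":0,"gripper":0}]'
python3 -c "from h import *;rel()"
```

```text
t: 0.93
position: [0.324, 0.2823, 0.2184]
ee_rot: [0.188, 0.982, -0.0, -0.0]
force: [1.0, 0.3, 0.0]
opening: 0.0309
t: 1.77
position: [0.4451, 0.0546, 0.2184]
ee_rot: [0.188, 0.982, 0.0, -0.0]
force: [0.1, 0.9, -0.2]
opening: 0.0005
t: 2.6
position: [0.4446, 0.0558, 0.2183]
ee_rot: [0.656, 0.755, -0.0, -0.0]
force: [-0.4, 0.1, 0.2]
opening: 0.0003
t: 3.43
position: [0.4448, 0.0558, 0.2185]
ee_rot: [0.885, 0.466, -0.0, -0.0]
force: [0.5, 0.7, 0.3]
opening: 0.0005
t 3.43 pos [0.4448 0.0558 0.2185] spoke-dir th -124.50 C in tool mm [103.9  35.1] tilt [-0. -0. -1.] F tool [ 0.87  0.05 -0.35] open 0.0005 q6 0.48
```

```bash
python3 -m jog '[{"dx":0,"dy":0,"dz":0.8,"wx":0,"wy":0,"wz":0,"gripper":0},{"dx":0,"dy":0,"dz":0.8,"wx":0,"wy":0,"wz":0,"gripper":0},{"dx":0,"dy":0,"dz":0.8,"wx":0,"wy":0,"wz":0,"gripper":0},{"dx":0,"dy":0,"dz":0.8,"wx":0,"wy":0,"wz":0,"gripper":0},{"dx":0,"dy":0,"dz":0.8,"wx":0,"wy":0,"wz":0,"gripper":0},{"dx":0,"dy":0,"dz":0.8,"wx":0,"wy":0,"wz":0,"gripper":0},{"dx":0,"dy":0,"dz":0.8,"wx":0,"wy":0,"wz":0,"gripper":0},{"dx":0,"dy":0,"dz":0.8,"wx":0,"wy":0,"wz":0,"gripper":0},{"dx":0,"dy":0,"dz":0.6,"wx":0,"wy":0,"wz":0,"gripper":0},{"dx":0,"dy":0,"dz":0,"wx":0,"wy":0,"wz":0,"gripper":0}]'
python3 - <<'E'
from h import *;rel()
from workcell import robot
a=[robot.snapshot(n)["frame"] for n in("scene","wrist")]
cv2.imwrite("pics/a1.png",np.hstack([cv2.resize(a[0][150:300,160:330],None,fx=2.8,fy=2.8)[:420],a[1][:,:320]]) )
E
```

```text
t: 4.27
position: [0.4426, 0.056, 0.0411]
ee_rot: [0.885, 0.465, -0.002, -0.002]
force: [-1.3, -0.2, -0.2]
opening: 0.0004
t 4.27 pos [0.4426 0.056  0.0411] spoke-dir th -124.55 C in tool mm [105.1  37. ] tilt [-0.003 -0.005 -1.   ] F tool [-0.88 -1.    0.22] open 0.0004 q6 0.48
```

View pics/a1.png

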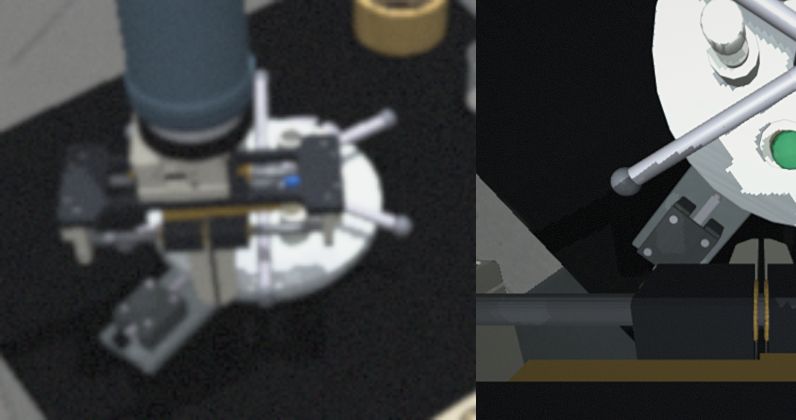

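The fingers are down beside the chosen spoke and clear of the housing. Next I close the gap gently, then orbit.

```bash
python3 -m jog '[{"dx":0.02,"dy":0.12,"dz":0,"wx":0,"wy":0,"wz":0,"gripper":0},{"dx":0.02,"dy":0.12,"dz":0,"wx":0,"wy":0,"wz":0,"gripper":0},{"dx":0,"dy":0.12,"dz":0,"wx":0,"wy":0,"wz":0,"gripper":0},{"dx":0,"dy":0.12,"dz":0,"wx":0,"wy":0,"wz":0,"gripper":0},{"dx":0,"dy":0.06,"dz":0,"wx":0,"wy":0,"wz":0,"gripper":0},{"dx":-0.013,"dy":0.072,"dz":0,"wx":0,"wy":0,"wz":-0.167,"gripper":0},{"dx":-0.026,"dy":0.145,"dz":0,"wx":0,"wy":0,"wz":-0.333,"gripper":0},{"dx":-0.026,"dy":0.145,"dz":0,"wx":0,"wy":0,"wz":-0.333,"gripper":0},{"dx":-0.026,"dy":0.145,"dz":0,"wx":0,"wy":0,"wz":-0.333,"gripper":0},{"dx":-0.026,"dy":0.145,"dz":0,"wx":0,"wy":0,"wz":-0.333,"gripper":0}]'
python3 -c "from h import *;rel()"
python3 -m jog '[{"dx":-0.04,"dy":0.217,"dz":0,"wx":0,"wy":0,"wz":-0.5,"gripper":0},{"dx":-0.04,"dy":0.217,"dz":0,"wx":0,"wy":0,"wz":-0.5,"gripper":0},{"dx":-0.04,"dy":0.217,"dz":0,"wx":0,"wy":0,"wz":-0.5,"gripper":0},{"dx":-0.04,"dy":0.217,"dz":0,"wx":0,"wy":0,"wz":-0.5,"gripper":0},{"dx":-0.04,"dy":0.217,"dz":0,"wx":0,"wy":0,"wz":-0.5,"gripper":0},{"dx":-0.04,"dy":0.217,"dz":0,"wx":0,"wy":0,"wz":-0.5,"gripper":0},{"dx":-0.04,"dy":0.217,"dz":0,"wx":0,"wy":0,"wz":-0.5,"gripper":0},{"dx":-0.04,"dy":0.217,"dz":0,"wx":0,"wy":0,"wz":-0.5,"gripper":0},{"dx":-0.04,"dy":0.217,"dz":0,"wx":0,"wy":0,"wz":-0.5,"gripper":0},{"dx":-0.04,"dy":0.217,"dz":0,"wx":0,"wy":0,"wz":-0.5,"gripper":0}]'
python3 - <<'E'
from h import *;rel()
from workcell import robot
s=robot.snapshot("top");np.savez("top1.npz",**s);cv2.imwrite("pics/t1.png",cv2.resize(s["frame"][120:340,150:420],None,fx=2.6,fy=2.6))
E
```

```text
t: 5.2
position: [0.469, 0.0379, 0.0437]
ee_rot: [0.846, 0.533, -0.0, -0.0]
force: [-0.8, 0.1, -0.1]
opening: 0.0005
t 5.20 pos [0.469  0.0379 0.0437] spoke-dir th -115.52 C in tool mm [102.8  21.3] tilt [-0. -0. -1.] F tool [-0.24 -0.79  0.06] open 0.0005 q6 0.29
t: 6.03
position: [0.5194, 0.017, 0.0435]
ee_rot: [0.679, 0.734, -0.0, -0.0]
force: [0.6, 0.4, -0.1]
opening: 0.0006
t 6.03 pos [0.5194 0.017  0.0435] spoke-dir th -85.48 C in tool mm [103.3  21.4] tilt [ 0.    -0.001 -1.   ] F tool [0.32 0.62 0.07] open 0.0006 q6 -0.26
```

View pics/t1.png

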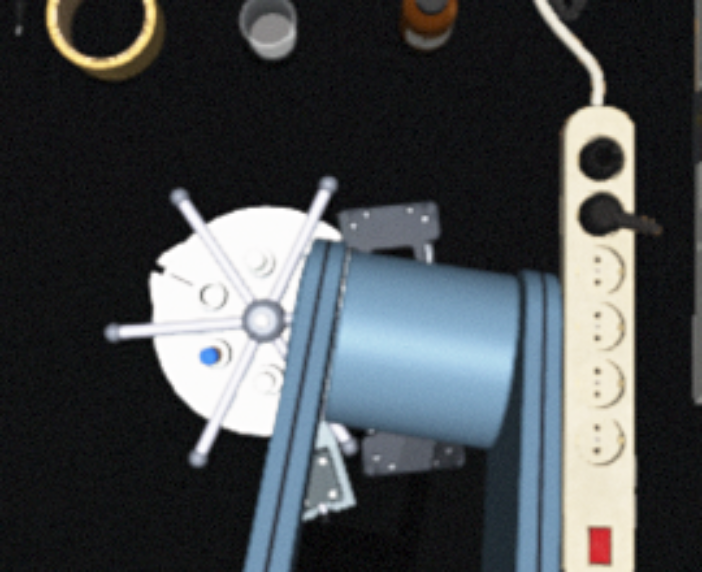

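The push is working: the gap now lies at crop (158,270), about 40° further on. I'll refine the remaining angle numerically.

Run:
```python
from h import *
s=np.load("top1.npz")
B=[(329,184),(180,196),(112,332),(198,459),(349,445)]
P=np.array([ray(s,u/2.6+150,v/2.6+120,.054) for u,v in B])[:,:2]
A=np.c_[2*P,np.ones(len(P))];x=np.linalg.lstsq(A,(P**2).sum(1),rcond=None)[0];C=x[:2];d=P-C
print("C",C,"r",np.hypot(*d.T).round(4),"ang mod60",(np.degrees(np.arctan2(d[:,1],d[:,0]))%60).round(1))
s=np.load("top0.npz");f=s["frame"].astype(int)
# housing: dark grey top in region
g=f.mean(2);m=((g>70)&(g<150)).astype(np.uint8);m[:288]=0;m[325:]=0;m[:,:255]=0;m[:,290:]=0
m=cv2.morphologyEx(m,cv2.MORPH_OPEN,np.ones((3,3)))
k=max(cv2.findContours(m,0,2)[0],key=cv2.contourArea);r=cv2.minAreaRect(k);print(r)
h=ray(s,*r[0],.035)[:2]
for c in(C,np.array([.5325,.1216])):
    e=h-c;print("house r",np.hypot(*e),"yaw",np.degrees(np.arctan2(e[1],e[0])))
# yaw from box edge direction
b=cv2.boxPoints(r);W=np.array([ray(s,*p,.035)[:2] for p in b])
for i in range(4):
    e=W[(i+1)%4]-W[i];print(np.hypot(*e).round(4),np.degrees(np.arctan2(e[1],e[0])).round(1))
```

```text
C [0.5328908  0.12205246] r [0.123  0.1219 0.1227 0.1228 0.1221] ang mod60 [32.7 32.6 33.1 33.8 33.5]
((270.48626708984375, 303.4541320800781), (20.49748420715332, 16.95352554321289), 73.3007583618164)
house r 0.1346362682679783 yaw -163.92783738874485
house r 0.13413587432168136 yaw -164.06733757217003
0.0362 -74.8
0.0432 -164.5
0.036 105.2
0.0432 15.7
```

```bash
python3 -m jog '[{"dx":-0.04,"dy":0.217,"dz":0,"wx":0,"wy":0,"wz":-0.5,"gripper":0},{"dx":-0.04,"dy":0.217,"dz":0,"wx":0,"wy":0,"wz":-0.5,"gripper":0},{"dx":-0.04,"dy":0.217,"dz":0,"wx":0,"wy":0,"wz":-0.5,"gripper":0},{"dx":-0.04,"dy":0.217,"dz":0,"wx":0,"wy":0,"wz":-0.5,"gripper":0},{"dx":-0.04,"dy":0.217,"dz":0,"wx":0,"wy":0,"wz":-0.5,"gripper":0},{"dx":-0.04,"dy":0.217,"dz":0,"wx":0,"wy":0,"wz":-0.5,"gripper":0},{"dx":-0.04,"dy":0.217,"dz":0,"wx":0,"wy":0,"wz":-0.5,"gripper":0},{"dx":-0.04,"dy":0.217,"dz":0,"wx":0,"wy":0,"wz":-0.5,"gripper":0},{"dx":-0.04,"dy":0.217,"dz":0,"wx":0,"wy":0,"wz":-0.5,"gripper":0},{"dx":-0.04,"dy":0.217,"dz":0,"wx":0,"wy":0,"wz":-0.5,"gripper":0}]'
python3 -m jog '[{"dx":-0.04,"dy":0.217,"dz":0,"wx":0,"wy":0,"wz":-0.5,"gripper":0},{"dx":-0.04,"dy":0.217,"dz":0,"wx":0,"wy":0,"wz":-0.5,"gripper":0},{"dx":-0.04,"dy":0.217,"dz":0,"wx":0,"wy":0,"wz":-0.5,"gripper":0},{"dx":-0.04,"dy":0.217,"dz":0,"wx":0,"wy":0,"wz":-0.5,"gripper":0},{"dx":-0.04,"dy":0.217,"dz":0,"wx":0,"wy":0,"wz":-0.5,"gripper":0},{"dx":-0.04,"dy":0.217,"dz":0,"wx":0,"wy":0,"wz":-0.5,"gripper":0},{"dx":-0.04,"dy":0.217,"dz":0,"wx":0,"wy":0,"wz":-0.5,"gripper":0},{"dx":-0.04,"dy":0.217,"dz":0,"wx":0,"wy":0,"wz":-0.5,"gripper":0},{"dx":-0.04,"dy":0.217,"dz":0,"wx":0,"wy":0,"wz":-0.5,"gripper":0},{"dx":-0.04,"dy":0.217,"dz":0,"wx":0,"wy":0,"wz":-0.5,"gripper":0}]'
python3 -c "from h import *;rel()"
```

```text
t: 6.92
position: [0.5734, 0.0239, 0.0435]
ee_rot: [0.466, 0.885, -0.0, -0.0]
force: [-0.6, -0.2, 0.4]
opening: 0.0007
t: 7.75
position: [0.6169, 0.0571, 0.0435]
ee_rot: [0.221, 0.975, -0.0, -0.0]
force: [-0.3, -0.9, -0.5]
opening: 0.0005
t 7.75 pos [0.6169 0.0571 0.0435] spoke-dir th -25.56 C in tool mm [104.   21.8] tilt [ 0. -0. -1.] F tool [-0.17 -0.94  0.51] open 0.0005 q6 -1.21
```

```bash
python3 -m jog '[{"dx":-0.04,"dy":0.217,"dz":0,"wx":0,"wy":0,"wz":-0.5,"gripper":0},{"dx":-0.04,"dy":0.217,"dz":0,"wx":0,"wy":0,"wz":-0.5,"gripper":0},{"dx":-0.04,"dy":0.217,"dz":0,"wx":0,"wy":0,"wz":-0.5,"gripper":0},{"dx":-0.04,"dy":0.217,"dz":0,"wx":0,"wy":0,"wz":-0.5,"gripper":0},{"dx":-0.04,"dy":0.217,"dz":0,"wx":0,"wy":0,"wz":-0.5,"gripper":0},{"dx":-0.04,"dy":0.217,"dz":0,"wx":0,"wy":0,"wz":-0.5,"gripper":0},{"dx":-0.04,"dy":0.217,"dz":0,"wx":0,"wy":0,"wz":-0.5,"gripper":0},{"dx":-0.04,"dy":0.217,"dz":0,"wx":0,"wy":0,"wz":-0.5,"gripper":0},{"dx":-0.04,"dy":0.217,"dz":0,"wx":0,"wy":0,"wz":-0.5,"gripper":0},{"dx":-0.04,"dy":0.217,"dz":0,"wx":0,"wy":0,"wz":-0.5,"gripper":0}]'
python3 -m jog '[{"dx":-0.026,"dy":0.145,"dz":0,"wx":0,"wy":0,"wz":-0.333,"gripper":0},{"dx":-0.026,"dy":0.145,"dz":0,"wx":0,"wy":0,"wz":-0.333,"gripper":0},{"dx":-0.026,"dy":0.145,"dz":0,"wx":0,"wy":0,"wz":-0.333,"gripper":0},{"dx":-0.026,"dy":0.145,"dz":0,"wx":0,"wy":0,"wz":-0.333,"gripper":0},{"dx":-0.026,"dy":0.145,"dz":0,"wx":0,"wy":0,"wz":-0.333,"gripper":0},{"dx":-0.026,"dy":0.145,"dz":0,"wx":0,"wy":0,"wz":-0.333,"gripper":0},{"dx":-0.013,"dy":0.072,"dz":0,"wx":0,"wy":0,"wz":-0.167,"gripper":0},{"dx":-0.013,"dy":0.072,"dz":0,"wx":0,"wy":0,"wz":-0.167,"gripper":0},{"dx":-0.013,"dy":0.072,"dz":0,"wx":0,"wy":0,"wz":-0.167,"gripper":0},{"dx":-0.013,"dy":0.072,"dz":0,"wx":0,"wy":0,"wz":-0.167,"gripper":0}]'
python3 - <<'E'
from h import *;rel((.5327,.1219))
from workcell import robot
s=robot.snapshot("top");np.savez("top2.npz",**s);cv2.imwrite("pics/t2.png",cv2.resize(s["frame"][170:330,160:340],None,fx=3.5,fy=3.5))
E
```

```text
t: 8.58
position: [0.6379, 0.1075, 0.0436]
ee_rot: [-0.039, 0.999, -0.0, 0.0]
force: [0.5, 0.0, -0.2]
opening: 0.0005
t: 9.42
position: [0.6371, 0.1368, 0.0436]
ee_rot: [-0.177, 0.984, -0.0, -0.0]
force: [1.1, -0.9, -0.7]
opening: 0.0006
t 9.42 pos [0.6371 0.1368 0.0436] spoke-dir th 20.38 C in tool mm [103.1  22.4] tilt [ 0. -0. -1.] F tool [-0.72 -1.24  0.69] open 0.0006 q6 -1.89
```

View pics/t2.png

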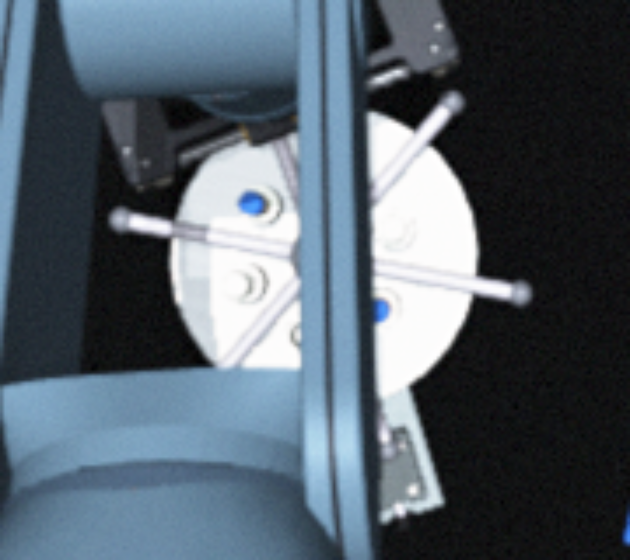

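The gap is about 27° short of the bolt, and the spoke angles match the estimate. I slow down from here.

```bash
python3 -m jog '[{"dx":-0.013,"dy":0.072,"dz":0,"wx":0,"wy":0,"wz":-0.167,"gripper":0},{"dx":-0.013,"dy":0.072,"dz":0,"wx":0,"wy":0,"wz":-0.167,"gripper":0},{"dx":-0.013,"dy":0.072,"dz":0,"wx":0,"wy":0,"wz":-0.167,"gripper":0},{"dx":-0.013,"dy":0.072,"dz":0,"wx":0,"wy":0,"wz":-0.167,"gripper":0},{"dx":-0.013,"dy":0.072,"dz":0,"wx":0,"wy":0,"wz":-0.167,"gripper":0},{"dx":-0.013,"dy":0.072,"dz":0,"wx":0,"wy":0,"wz":-0.167,"gripper":0},{"dx":-0.013,"dy":0.072,"dz":0,"wx":0,"wy":0,"wz":-0.167,"gripper":0},{"dx":-0.013,"dy":0.072,"dz":0,"wx":0,"wy":0,"wz":-0.167,"gripper":0},{"dx":-0.013,"dy":0.072,"dz":0,"wx":0,"wy":0,"wz":-0.167,"gripper":0},{"dx":-0.013,"dy":0.072,"dz":0,"wx":0,"wy":0,"wz":-0.167,"gripper":0}]'
python3 -c "from h import *;rel((.5327,.1219))"
python3 -m jog '[{"dx":-0.0066,"dy":0.036,"dz":0,"wx":0,"wy":0,"wz":-0.0833,"gripper":0},{"dx":-0.0066,"dy":0.036,"dz":0,"wx":0,"wy":0,"wz":-0.0833,"gripper":0},{"dx":-0.0066,"dy":0.036,"dz":0,"wx":0,"wy":0,"wz":-0.0833,"gripper":0},{"dx":-0.0066,"dy":0.036,"dz":0,"wx":0,"wy":0,"wz":-0.0833,"gripper":0},{"dx":-0.0066,"dy":0.036,"dz":0,"wx":0,"wy":0,"wz":-0.0833,"gripper":0},{"dx":-0.0066,"dy":0.036,"dz":0,"wx":0,"wy":0,"wz":-0.0833,"gripper":0},{"dx":-0.0066,"dy":0.036,"dz":0,"wx":0,"wy":0,"wz":-0.0833,"gripper":0},{"dx":-0.0066,"dy":0.036,"dz":0,"wx":0,"wy":0,"wz":-0.0833,"gripper":0},{"dx":-0.0066,"dy":0.036,"dz":0,"wx":0,"wy":0,"wz":-0.0833,"gripper":0},{"dx":-0.0066,"dy":0.036,"dz":0,"wx":0,"wy":0,"wz":-0.0833,"gripper":0}]'
python3 -c "from h import *;rel((.5327,.1219))"
python3 -m jog '[{"dx":-0.0066,"dy":0.036,"dz":0,"wx":0,"wy":0,"wz":-0.0833,"gripper":0},{"dx":-0.0066,"dy":0.036,"dz":0,"wx":0,"wy":0,"wz":-0.0833,"gripper":0},{"dx":-0.0066,"dy":0.036,"dz":0,"wx":0,"wy":0,"wz":-0.0833,"gripper":0},{"dx":-0.0066,"dy":0.036,"dz":0,"wx":0,"wy":0,"wz":-0.0833,"gripper":0},{"dx":-0.0066,"dy":0.036,"dz":0,"wx":0,"wy":0,"wz":-0.0833,"gripper":0},{"dx":-0.0066,"dy":0.036,"dz":0,"wx":0,"wy":0,"wz":-0.0833,"gripper":0}]'
python3 -c "from h import *;rel((.5327,.1219))"
```

```text
t: 10.3
position: [0.6325, 0.1547, 0.0437]
ee_rot: [-0.263, 0.965, -0.0, 0.0]
force: [0.8, -0.6, 1.2]
opening: 0.0006
t 10.30 pos [0.6325 0.1547 0.0437] spoke-dir th 30.44 C in tool mm [102.7  22.3] tilt [-0. -0. -1.] F tool [-0.34 -0.94 -1.19] open 0.0006 q6 -2.03
t: 11.13
position: [0.6293, 0.1631, 0.0437]
ee_rot: [-0.304, 0.953, -0.0, 0.0]
force: [1.9, 0.0, 0.2]
opening: 0.0005
t 11.13 pos [0.6293 0.1631 0.0437] spoke-dir th 35.39 C in tool mm [102.6  22.4] tilt [-0. -0. -1.] F tool [-1.55 -1.08 -0.16] open 0.0005 q6 -2.11
t: 11.63
position: [0.6269, 0.168, 0.0437]
ee_rot: [-0.329, 0.944, -0.0, 0.0]
force: [2.6, 0.1, 0.2]
opening: 0.0005
t 11.63 pos [0.6269 0.168  0.0437] spoke-dir th 38.39 C in tool mm [102.4  22.3] tilt [-0. -0. -1.] F tool [-2.11 -1.53 -0.15] open 0.0005 q6 -2.15
```

```bash
python3 -m jog '[{"dx":-0.005,"dy":0.029,"dz":0,"wx":0,"wy":0,"wz":-0.0667,"gripper":0},{"dx":-0.005,"dy":0.029,"dz":0,"wx":0,"wy":0,"wz":-0.0667,"gripper":0},{"dx":-0.005,"dy":0.029,"dz":0,"wx":0,"wy":0,"wz":-0.0667,"gripper":0},{"dx":-0.005,"dy":0.029,"dz":0,"wx":0,"wy":0,"wz":-0.0667,"gripper":0},{"dx":-0.005,"dy":0.029,"dz":0,"wx":0,"wy":0,"wz":-0.0667,"gripper":0},{"dx":-0.005,"dy":0.029,"dz":0,"wx":0,"wy":0,"wz":-0.0667,"gripper":0},{"dx":-0.005,"dy":0.029,"dz":0,"wx":0,"wy":0,"wz":-0.0667,"gripper":0},{"dx":-0.005,"dy":0.029,"dz":0,"wx":0,"wy":0,"wz":-0.0667,"gripper":0},{"dx":-0.005,"dy":0.029,"dz":0,"wx":0,"wy":0,"wz":-0.0667,"gripper":0},{"dx":-0.005,"dy":0.029,"dz":0,"wx":0,"wy":0,"wz":-0.0667,"gripper":0}]'
python3 -c "from h import *;rel((.5327,.1219))"
python3 -m jog '[{"dx":-0.003,"dy":0.0145,"dz":0,"wx":0,"wy":0,"wz":-0.0333,"gripper":0},{"dx":-0.003,"dy":0.0145,"dz":0,"wx":0,"wy":0,"wz":-0.0333,"gripper":0},{"dx":-0.003,"dy":0.0145,"dz":0,"wx":0,"wy":0,"wz":-0.0333,"gripper":0},{"dx":-0.003,"dy":0.0145,"dz":0,"wx":0,"wy":0,"wz":-0.0333,"gripper":0},{"dx":-0.003,"dy":0.0145,"dz":0,"wx":0,"wy":0,"wz":-0.0333,"gripper":0}]'
python3 -c "from h import *;rel((.5327,.1219))"
```

```text
t: 12.47
position: [0.6226, 0.1742, 0.0435]
ee_rot: [-0.362, 0.932, -0.0, -0.0]
force: [1.3, -0.9, -0.2]
opening: 0.0004
t 12.47 pos [0.6226 0.1742 0.0435] spoke-dir th 42.39 C in tool mm [101.6  22. ] tilt [ 0.001  0.    -1.   ] F tool [-0.3  -1.52  0.19] open 0.0004 q6 -2.21
t: 12.88
position: [0.6217, 0.1758, 0.0435]
ee_rot: [-0.369, 0.929, 0.0, -0.0]
force: [0.6, -0.4, 0.2]
opening: 0.0003
t 12.88 pos [0.6217 0.1758 0.0435] spoke-dir th 43.36 C in tool mm [101.7  21.9] tilt [ 0.001  0.    -1.   ] F tool [-0.15 -0.71 -0.19] open 0.0003 q6 -2.22
```

```bash
python3 -m jog '[{"dx":-0.003,"dy":0.0145,"dz":0,"wx":0,"wy":0,"wz":-0.0333,"gripper":0},{"dx":-0.003,"dy":0.0145,"dz":0,"wx":0,"wy":0,"wz":-0.0333,"gripper":0},{"dx":-0.003,"dy":0.0145,"dz":0,"wx":0,"wy":0,"wz":-0.0333,"gripper":0},{"dx":-0.003,"dy":0.0145,"dz":0,"wx":0,"wy":0,"wz":-0.0333,"gripper":0}]'
python3 -c "from h import *;rel((.5327,.1219))"
```

```text
t: 13.22
position: [0.6211, 0.1771, 0.0436]
ee_rot: [-0.376, 0.927, 0.0, -0.0]
force: [-0.2, -0.5, -0.6]
opening: 0.0006
t 13.22 pos [0.6211 0.1771 0.0436] spoke-dir th 44.16 C in tool mm [101.9  22. ] tilt [ 0.  0. -1.] F tool [ 0.55 -0.22  0.63] open 0.0006 q6 -2.24
```

```bash
python3 -m jog '[{"dx":-0.003,"dy":0.0145,"dz":0,"wx":0,"wy":0,"wz":-0.0333,"gripper":0},{"dx":-0.003,"dy":0.0145,"dz":0,"wx":0,"wy":0,"wz":-0.0333,"gripper":0}]'
python3 -c "from h import *;rel((.5327,.1219))"
```

```text
t: 13.38
position: [0.6208, 0.1778, 0.0436]
ee_rot: [-0.379, 0.925, 0.0, -0.0]
force: [0.6, -0.7, -0.8]
opening: 0.0002
t 13.38 pos [0.6208 0.1778 0.0436] spoke-dir th 44.56 C in tool mm [101.9  22. ] tilt [ 0.  0. -1.] F tool [ 0.07 -0.9   0.8 ] open 0.0002 q6 -2.24
```

```bash
python3 -m jog '[{"dx":-0.003,"dy":0.0145,"dz":0,"wx":0,"wy":0,"wz":-0.0333,"gripper":0},{"dx":-0.003,"dy":0.0145,"dz":0,"wx":0,"wy":0,"wz":-0.0333,"gripper":0}]'
python3 -c "from h import *;rel((.5327,.1219))"
```

```text
t: 13.55
position: [0.6204, 0.1785, 0.0437]
ee_rot: [-0.382, 0.924, 0.0, 0.0]
force: [-0.4, -0.2, -0.2]
opening: 0.0006
t 13.55 pos [0.6204 0.1785 0.0437] spoke-dir th 44.96 C in tool mm [102.1  21.8] tilt [-0.  0. -1.] F tool [0.38 0.13 0.22] open 0.0006 q6 -2.25
```

```bash
python3 -m jog '[{"dx":-0.003,"dy":0.0145,"dz":0,"wx":0,"wy":0,"wz":-0.0333,"gripper":0},{"dx":-0.003,"dy":0.0145,"dz":0,"wx":0,"wy":0,"wz":-0.0333,"gripper":0}]'
python3 -c "from h import *;rel((.5327,.1219))"
```

```text
t: 13.72
position: [0.62, 0.1792, 0.0437]
ee_rot: [-0.386, 0.923, 0.0, 0.0]
force: [-0.2, -0.7, 0.0]
opening: 0.0002
t 13.72 pos [0.62   0.1792 0.0437] spoke-dir th 45.37 C in tool mm [102.1  21.9] tilt [-0.  0. -1.] F tool [ 0.63 -0.34 -0.01] open 0.0002 q6 -2.25
```

```bash
python3 -m jog '[{"dx":-0.003,"dy":0.0145,"dz":0,"wx":0,"wy":0,"wz":-0.0333,"gripper":0},{"dx":-0.003,"dy":0.0145,"dz":0,"wx":0,"wy":0,"wz":-0.0333,"gripper":0}]'
python3 -c "from h import *;rel((.5327,.1219))"
```

```text
t: 13.88
position: [0.6196, 0.1797, 0.0437]
ee_rot: [-0.389, 0.921, 0.0, 0.0]
force: [0.9, 0.4, 0.2]
opening: 0.0004
t 13.88 pos [0.6196 0.1797 0.0437] spoke-dir th 45.76 C in tool mm [102.   21.9] tilt [-0.  0. -1.] F tool [-0.95 -0.34 -0.16] open 0.0004 q6 -2.26
```

```bash
python3 -m jog '[{"dx":-0.003,"dy":0.0145,"dz":0,"wx":0,"wy":0,"wz":-0.0333,"gripper":0},{"dx":-0.003,"dy":0.0145,"dz":0,"wx":0,"wy":0,"wz":-0.0333,"gripper":0}]'
python3 - <<'E'
from h import *;rel((.5327,.1219))
from workcell import robot
a=robot.snapshot("scene");w=robot.snapshot("wrist")
cv2.imwrite("pics/a3.png",np.hstack([cv2.resize(a["frame"][165:285,190:310],(480,480),interpolation=2),cv2.resize(w["frame"],None,fx=.55,fy=.55)[:231].repeat(1,0) if 0 else np.vstack([cv2.resize(w["frame"],(308,231)),np.zeros((249,308,3),np.uint8)])]))
E
```

```text
t: 14.05
position: [0.6192, 0.1803, 0.0437]
ee_rot: [-0.392, 0.92, -0.0, 0.0]
force: [-0.2, -0.2, 0.2]
opening: 0.0006
t 14.05 pos [0.6192 0.1803 0.0437] spoke-dir th 46.16 C in tool mm [102.   21.9] tilt [-0. -0. -1.] F tool [ 0.3  0.  -0.2] open 0.0006 q6 -2.27
```

View pics/a3.png

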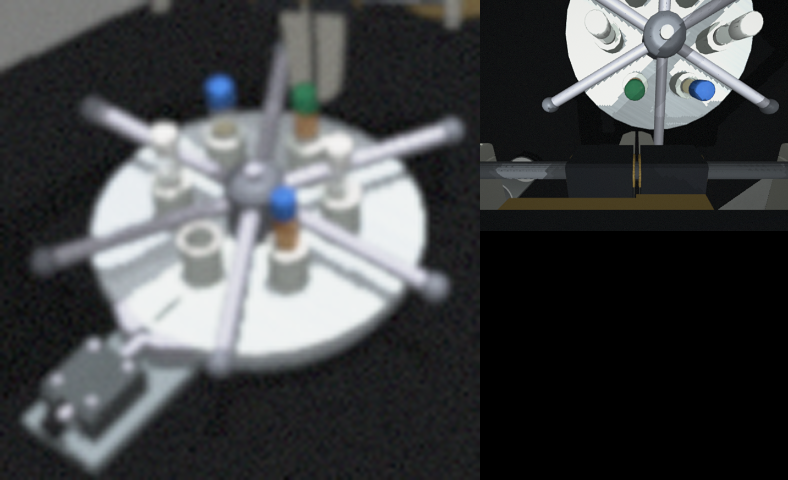

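The scene view shows the empty sleeve facing the bolt, which looks to be in or entering the gap. I'll go on until the force rises.

```bash
python3 -m jog '[{"dx":-0.003,"dy":0.0145,"dz":0,"wx":0,"wy":0,"wz":-0.0333,"gripper":0},{"dx":-0.003,"dy":0.0145,"dz":0,"wx":0,"wy":0,"wz":-0.0333,"gripper":0}]'
python3 -c "from h import *;rel((.5327,.1219))"
```

```text
t: 14.32
position: [0.6187, 0.1808, 0.0437]
ee_rot: [-0.395, 0.919, -0.0, -0.0]
force: [-0.3, -0.4, -1.0]
opening: 0.0002
t 14.32 pos [0.6187 0.1808 0.0437] spoke-dir th 46.55 C in tool mm [101.9  22. ] tilt [ 0. -0. -1.] F tool [ 0.52 -0.03  1.02] open 0.0002 q6 -2.27
```

```bash
python3 -m jog '[{"dx":-0.003,"dy":0.0145,"dz":0,"wx":0,"wy":0,"wz":-0.0333,"gripper":0},{"dx":0,"dy":0,"dz":0,"wx":0,"wy":0,"wz":0,"gripper":0}]'
python3 -c "from h import *;rel((.5327,.1219))"
```

```text
t: 14.48
position: [0.6185, 0.1812, 0.0436]
ee_rot: [-0.397, 0.918, 0.0, -0.0]
force: [-0.5, 0.1, -0.1]
opening: 0.0004
t 14.48 pos [0.6185 0.1812 0.0436] spoke-dir th 46.76 C in tool mm [101.9  21.9] tilt [ 0.  0. -1.] F tool [0.26 0.45 0.1 ] open 0.0004 q6 -2.27
```

```bash
python3 -m jog '[{"dx":0,"dy":0.02,"dz":0,"wx":0,"wy":0,"wz":0,"gripper":0},{"dx":0,"dy":0,"dz":0,"wx":0,"wy":0,"wz":0,"gripper":0}]'
python3 -c "from h import *;rel((.5327,.1219))"
```

```text
t: 14.65
position: [0.6181, 0.1815, 0.0436]
ee_rot: [-0.397, 0.918, 0.0, -0.0]
force: [-0.2, 0.7, 0.3]
opening: 0.0006
t 14.65 pos [0.6181 0.1815 0.0436] spoke-dir th 46.74 C in tool mm [102.   21.3] tilt [ 0.  0. -1.] F tool [-0.36  0.58 -0.3 ] open 0.0006 q6 -2.27
```

```bash
python3 -m jog '[{"dx":0,"dy":0.02,"dz":0,"wx":0,"wy":0,"wz":0,"gripper":0},{"dx":0,"dy":0,"dz":0,"wx":0,"wy":0,"wz":0,"gripper":0}]'
python3 -c "from h import *;rel((.5327,.1219))"
```

```text
t: 14.82
position: [0.6178, 0.1819, 0.0437]
ee_rot: [-0.397, 0.918, 0.0, 0.0]
force: [-0.4, 0.3, 0.2]
opening: 0.0003
t 14.82 pos [0.6178 0.1819 0.0437] spoke-dir th 46.74 C in tool mm [102.   20.8] tilt [-0.  0. -1.] F tool [ 0.08  0.45 -0.25] open 0.0003 q6 -2.27
```

```bash
python3 -m jog '[{"dx":0,"dy":0.02,"dz":0,"wx":0,"wy":0,"wz":0,"gripper":0},{"dx":0,"dy":0,"dz":0,"wx":0,"wy":0,"wz":0,"gripper":0}]'
python3 -c "from h import *;rel((.5327,.1219))"
```

```text
t: 14.98
position: [0.6175, 0.1821, 0.0437]
ee_rot: [-0.397, 0.918, -0.0, 0.0]
force: [-0.6, -0.2, 0.3]
opening: 0.0002
t 14.98 pos [0.6175 0.1821 0.0437] spoke-dir th 46.74 C in tool mm [102.   20.5] tilt [-0. -0. -1.] F tool [ 0.56  0.33 -0.28] open 0.0002 q6 -2.27
```

```bash
python3 -m jog '[{"dx":0,"dy":0.02,"dz":0,"wx":0,"wy":0,"wz":0,"gripper":0},{"dx":0,"dy":0,"dz":0,"wx":0,"wy":0,"wz":0,"gripper":0}]'
python3 - <<'E'
from h import *;rel((.5327,.1219))
from workcell import robot
s=robot.snapshot("wrist");np.savez("w4.npz",**s);a=robot.snapshot("scene")["frame"]
cv2.imwrite("pics/a4.png",np.hstack([cv2.resize(s["frame"][:300,130:430],(400,400)),cv2.resize(a[230:290,190:250],(400,400),interpolation=2)]))
E
```

```text
t: 15.15
position: [0.6171, 0.1825, 0.0437]
ee_rot: [-0.397, 0.918, -0.0, 0.0]
force: [-0.2, -0.3, -0.2]
opening: 0.0003
t 15.15 pos [0.6171 0.1825 0.0437] spoke-dir th 46.74 C in tool mm [102.  20.] tilt [-0. -0. -1.] F tool [ 0.3  -0.07  0.25] open 0.0003 q6 -2.27
```

View pics/a4.png

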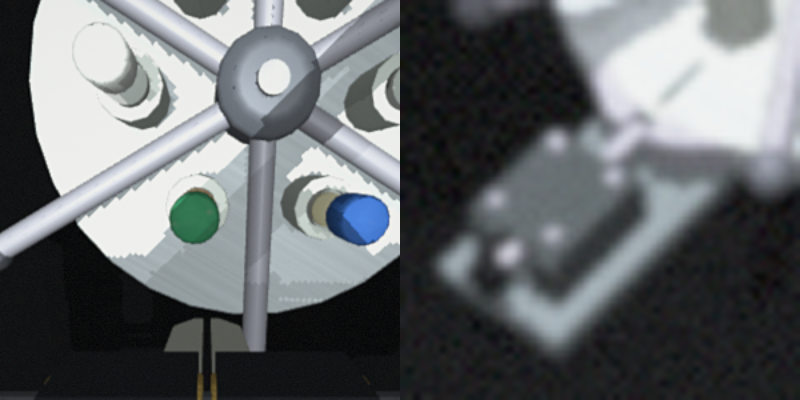

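The wrist view shows the finger edge close behind the spoke. The scene crop shows the bolt nose in line with the index mark.

```bash
python3 -m jog '[{"dx":0,"dy":0.02,"dz":0,"wx":0,"wy":0,"wz":0,"gripper":0},{"dx":0,"dy":0,"dz":0,"wx":0,"wy":0,"wz":0,"gripper":0}]'
python3 -c "from h import *;rel((.5327,.1219))"
```

```text
t: 15.42
position: [0.6169, 0.1827, 0.0437]
ee_rot: [-0.397, 0.918, -0.0, 0.0]
force: [1.3, -0.4, -0.7]
opening: 0.0006
t 15.42 pos [0.6169 0.1827 0.0437] spoke-dir th 46.74 C in tool mm [102.   19.6] tilt [-0. -0. -1.] F tool [-0.6  -1.2   0.66] open 0.0006 q6 -2.27
```

```bash
python3 -m jog '[{"dx":0,"dy":0.02,"dz":0,"wx":0,"wy":0,"wz":0,"gripper":0},{"dx":0,"dy":0,"dz":0,"wx":0,"wy":0,"wz":0,"gripper":0}]'
python3 -c "from h import *;rel((.5327,.1219))"
```

```text
t: 15.58
position: [0.6168, 0.1828, 0.0437]
ee_rot: [-0.397, 0.918, -0.0, 0.0]
force: [1.8, -1.9, -0.5]
opening: 0.0005
t 15.58 pos [0.6168 0.1828 0.0437] spoke-dir th 46.74 C in tool mm [102.1  19.5] tilt [-0.    -0.001 -1.   ] F tool [ 0.14 -2.56  0.55] open 0.0005 q6 -2.27
```

```bash
python3 -m jog '[{"dx":0,"dy":0.02,"dz":0,"wx":0,"wy":0,"wz":0,"gripper":0},{"dx":0,"dy":0,"dz":0,"wx":0,"wy":0,"wz":0,"gripper":0}]'
python3 -c "from h import *;rel((.5327,.1219))"
```

```text
t: 15.75
position: [0.6167, 0.183, 0.0437]
ee_rot: [-0.397, 0.918, -0.001, 0.0]
force: [3.8, -3.7, -2.0]
opening: 0.0005
t 15.75 pos [0.6167 0.183  0.0437] spoke-dir th 46.74 C in tool mm [102.1  19.4] tilt [-0.    -0.002 -1.   ] F tool [ 0.09 -5.25  1.97] open 0.0005 q6 -2.27
```

The TCP has stalled and the force is rising steadily, about 2.5 N per 0.5 mm of command, so the bolt is holding. I'll bring it up to about 10 N.

```bash
python3 -m jog '[{"dx":0,"dy":0.02,"dz":0,"wx":0,"wy":0,"wz":0,"gripper":0},{"dx":0,"dy":0,"dz":0,"wx":0,"wy":0,"wz":0,"gripper":0},{"dx":0,"dy":0,"dz":0,"wx":0,"wy":0,"wz":0,"gripper":0}]'
python3 -c "from h import *;rel((.5327,.1219))"
```

```text
t: 16.0
position: [0.6166, 0.183, 0.0437]
ee_rot: [-0.397, 0.918, -0.001, 0.001]
force: [5.1, -3.9, -2.8]
opening: 0.0005
t 16.00 pos [0.6166 0.183  0.0437] spoke-dir th 46.73 C in tool mm [102.   19.3] tilt [-0.    -0.002 -1.   ] F tool [-0.7  -6.36  2.84] open 0.0005 q6 -2.27
```

```bash
python3 -m jog '[{"dx":0,"dy":0.01,"dz":0,"wx":0,"wy":0,"wz":0,"gripper":0},{"dx":0,"dy":0,"dz":0,"wx":0,"wy":0,"wz":0,"gripper":0},{"dx":0,"dy":0,"dz":0,"wx":0,"wy":0,"wz":0,"gripper":0}]'
python3 -c "from h import *;rel((.5327,.1219))"
```

```text
t: 16.25
position: [0.6166, 0.183, 0.0437]
ee_rot: [-0.397, 0.918, -0.001, 0.001]
force: [5.2, -5.5, -2.2]
opening: 0.0004
t 16.25 pos [0.6166 0.183  0.0437] spoke-dir th 46.73 C in tool mm [102.1  19.3] tilt [-0.001 -0.002 -1.   ] F tool [ 0.44 -7.6   2.26] open 0.0004 q6 -2.27
```

```bash
python3 -m jog '[{"dx":0,"dy":0.015,"dz":0,"wx":0,"wy":0,"wz":0,"gripper":0},{"dx":0,"dy":0,"dz":0,"wx":0,"wy":0,"wz":0,"gripper":0},{"dx":0,"dy":0,"dz":0,"wx":0,"wy":0,"wz":0,"gripper":0}]'
python3 -c "from h import *;rel((.5327,.1219))"
```

```text
t: 16.5
position: [0.6166, 0.1831, 0.0438]
ee_rot: [-0.397, 0.918, -0.001, 0.001]
force: [5.2, -5.5, -2.4]
opening: 0.0004
t 16.50 pos [0.6166 0.1831 0.0438] spoke-dir th 46.73 C in tool mm [102.1  19.3] tilt [-0.001 -0.003 -1.   ] F tool [ 0.49 -7.56  2.46] open 0.0004 q6 -2.27
```

```bash
python3 -m jog '[{"dx":0,"dy":0.015,"dz":0,"wx":0,"wy":0,"wz":0,"gripper":0},{"dx":0,"dy":0,"dz":0,"wx":0,"wy":0,"wz":0,"gripper":0},{"dx":0,"dy":0,"dz":0,"wx":0,"wy":0,"wz":0,"gripper":0}]'
python3 -c "from h import *;rel((.5327,.1219))"
```

```text
t: 16.75
position: [0.6166, 0.1831, 0.0438]
ee_rot: [-0.397, 0.918, -0.001, 0.001]
force: [6.7, -5.8, -2.8]
opening: 0.0004
t 16.75 pos [0.6166 0.1831 0.0438] spoke-dir th 46.73 C in tool mm [102.1  19.2] tilt [-0.001 -0.003 -1.   ] F tool [-0.38 -8.85  2.84] open 0.0004 q6 -2.27
```

```bash
python3 -m jog '[{"dx":0,"dy":0.012,"dz":0,"wx":0,"wy":0,"wz":0,"gripper":0},{"dx":0,"dy":0,"dz":0,"wx":0,"wy":0,"wz":0,"gripper":0},{"dx":0,"dy":0,"dz":0,"wx":0,"wy":0,"wz":0,"gripper":0}]'
python3 -c "from h import *;rel((.5327,.1219))"
python3 -m jog '[{"dx":0,"dy":0,"dz":0,"wx":0,"wy":0,"wz":0,"gripper":0},{"dx":0,"dy":0,"dz":0,"wx":0,"wy":0,"wz":0,"gripper":0},{"dx":0,"dy":0,"dz":0,"wx":0,"wy":0,"wz":0,"gripper":0}]'
python3 -c "from h import *;rel((.5327,.1219))"
```

```text
t: 17.0
position: [0.6165, 0.1832, 0.0438]
ee_rot: [-0.397, 0.918, -0.002, 0.001]
force: [6.6, -6.9, -4.7]
opening: 0.0004
t 17.00 pos [0.6165 0.1832 0.0438] spoke-dir th 46.73 C in tool mm [102.1  19.2] tilt [-0.001 -0.004 -1.   ] F tool [ 0.44 -9.52  4.71] open 0.0004 q6 -2.27
t: 17.25
position: [0.6165, 0.1831, 0.0438]
ee_rot: [-0.397, 0.918, -0.002, 0.001]
force: [6.6, -6.3, -3.7]
opening: -0.0
t 17.25 pos [0.6165 0.1831 0.0438] spoke-dir th 46.72 C in tool mm [102.1  19.2] tilt [-0.001 -0.004 -1.   ] F tool [ 0.06 -9.16  3.76] open -0.0 q6 -2.27
```

```bash
python3 -m jog '[{"dx":0,"dy":0.008,"dz":0,"wx":0,"wy":0,"wz":0,"gripper":0},{"dx":0,"dy":0,"dz":0,"wx":0,"wy":0,"wz":0,"gripper":0},{"dx":0,"dy":0,"dz":0,"wx":0,"wy":0,"wz":0,"gripper":0},{"dx":0,"dy":0,"dz":0,"wx":0,"wy":0,"wz":0,"gripper":0},{"dx":0,"dy":0,"dz":0,"wx":0,"wy":0,"wz":0,"gripper":0}]'
python3 -c "from h import *;rel((.5327,.1219))"
python3 -m jog '[{"dx":0,"dy":-0.05,"dz":0,"wx":0,"wy":0,"wz":0,"gripper":0},{"dx":0,"dy":-0.1,"dz":0,"wx":0,"wy":0,"wz":0,"gripper":0},{"dx":0,"dy":-0.2,"dz":0,"wx":0,"wy":0,"wz":0,"gripper":0},{"dx":0,"dy":-0.3,"dz":0,"wx":0,"wy":0,"wz":0,"gripper":0},{"dx":0,"dy":-0.2,"dz":0,"wx":0,"wy":0,"wz":0,"gripper":0},{"dx":0,"dy":0,"dz":0,"wx":0,"wy":0,"wz":0,"gripper":0}]'
python3 -c "from h import *;rel((.5327,.1219))"
python3 -m jog '[{"dx":0,"dy":0,"dz":-0.4,"wx":0,"wy":0,"wz":0,"gripper":0},{"dx":0,"dy":0,"dz":-0.8,"wx":0,"wy":0,"wz":0,"gripper":0},{"dx":0,"dy":0,"dz":-0.8,"wx":0,"wy":0,"wz":0,"gripper":0},{"dx":0,"dy":0,"dz":-0.8,"wx":0,"wy":0,"wz":0,"gripper":0},{"dx":0,"dy":0,"dz":-0.8,"wx":0,"wy":0,"wz":0,"gripper":0},{"dx":0,"dy":0,"dz":-0.8,"wx":0,"wy":0,"wz":0,"gripper":0},{"dx":0,"dy":0,"dz":-0.8,"wx":0,"wy":0,"wz":0,"gripper":0},{"dx":0,"dy":0,"dz":-0.8,"wx":0,"wy":0,"wz":0,"gripper":0},{"dx":0,"dy":0,"dz":-0.8,"wx":0,"wy":0,"wz":0,"gripper":0},{"dx":0,"dy":0,"dz":0,"wx":0,"wy":0,"wz":0,"gripper":0}]'
python3 -c "from h import *;rel((.5327,.1219))"
```

```text
t: 17.67
position: [0.6166, 0.1832, 0.0438]
ee_rot: [-0.397, 0.918, -0.002, 0.001]
force: [5.8, -7.2, -4.2]
opening: 0.0005
t 17.67 pos [0.6166 0.1832 0.0438] spoke-dir th 46.73 C in tool mm [102.1  19.2] tilt [-0.001 -0.004 -1.   ] F tool [ 1.32 -9.16  4.2 ] open 0.0005 q6 -2.27
t: 18.17
position: [0.6309, 0.1696, 0.0437]
ee_rot: [-0.396, 0.918, -0.0, 0.0]
force: [-0.6, -0.2, -0.4]
opening: 0.0006
t 18.17 pos [0.6309 0.1696 0.0437] spoke-dir th 46.70 C in tool mm [102.1  38.8] tilt [-0. -0. -1.] F tool [0.53 0.29 0.38] open 0.0006 q6 -2.29
t: 19.0
position: [0.6319, 0.1709, 0.2195]
ee_rot: [-0.397, 0.918, -0.001, 0.004]
force: [0.6, -0.3, 0.7]
opening: 0.0008
t 19.00 pos [0.6319 0.1709 0.2195] spoke-dir th 46.76 C in tool mm [105.1  39.9] tilt [-0.006 -0.005 -1.   ] F tool [-0.2  -0.62 -0.71] open 0.0008 q6 -2.29
```

The lean held at about 9–10 N without moving, and the tool is now clear. I'll move aside for a clear top view.

```bash
python3 -m jog '[{"dx":-0.73,"dy":0.69,"dz":0,"wx":0,"wy":0,"wz":0,"gripper":0},{"dx":-0.73,"dy":0.69,"dz":0,"wx":0,"wy":0,"wz":0,"gripper":0},{"dx":-0.73,"dy":0.69,"dz":0,"wx":0,"wy":0,"wz":0,"gripper":0},{"dx":-0.73,"dy":0.69,"dz":0,"wx":0,"wy":0,"wz":0,"gripper":0},{"dx":-0.73,"dy":0.69,"dz":0,"wx":0,"wy":0,"wz":0,"gripper":0},{"dx":-0.73,"dy":0.69,"dz":0,"wx":0,"wy":0,"wz":0,"gripper":0},{"dx":-0.73,"dy":0.69,"dz":0,"wx":0,"wy":0,"wz":0,"gripper":0},{"dx":-0.73,"dy":0.69,"dz":0,"wx":0,"wy":0,"wz":0,"gripper":0},{"dx":-0.73,"dy":0.69,"dz":0,"wx":0,"wy":0,"wz":0,"gripper":0},{"dx":0,"dy":0,"dz":0,"wx":0,"wy":0,"wz":0,"gripper":0}]'
python3 - <<'E'
from h import *
from workcell import robot
s=robot.snapshot("top");np.savez("top5.npz",**s);f=s["frame"]
cv2.imwrite("pics/t5.png",np.hstack([cv2.resize(f[175:330,185:325],(540,598),interpolation=2),cv2.resize(f[100:330,180:360],(250,319)).copy() if 0 else np.vstack([cv2.resize(f[80:340,150:400],(250,260)),np.zeros((338,250,3),np.uint8)])]))
E
```

```text
t: 19.83
position: [0.6276, 0.4013, 0.2123]
ee_rot: [-0.399, 0.917, 0.001, -0.0]
force: [-1.0, -0.0, 0.0]
opening: 0.0003
```

View pics/t5.png

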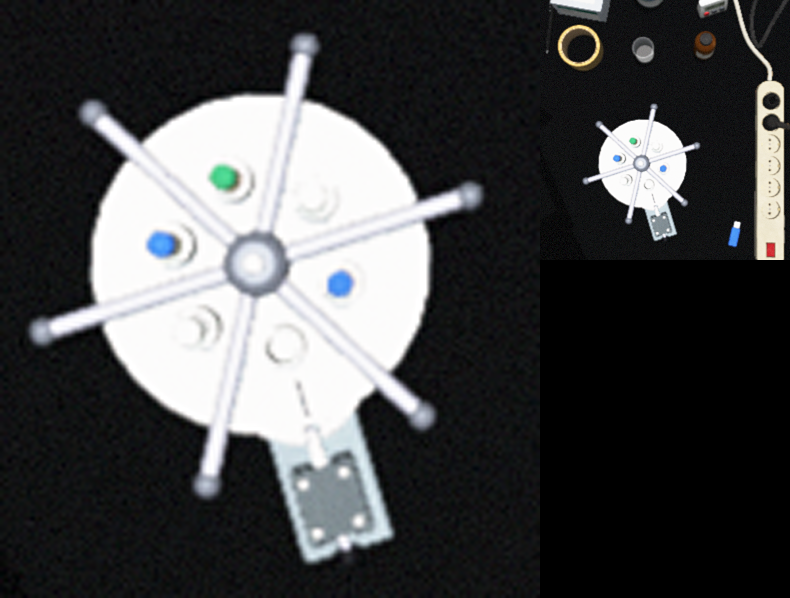

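The index mark and empty sleeve line up with the bolt, and the bystanders look unmoved. One numeric check, then I hand in.

Run:
```python
from h import *
from workcell import robot
s=np.load("top5.npz");k=540/140;k2=598/155
B=[(304,45),(470,194),(422,415),(207,485),(41,331),(93,112)]
P=np.array([ray(s,u/k+185,v/k2+175,.054) for u,v in B])[:,:2];d=P-P.mean(0)
print("carousel x",((np.degrees(np.arctan2(d[:,1],d[:,0]))%60).mean()+180-30-360).round(2),"stand about -164")
a=np.load("top0.npz")["frame"];b=s["frame"]
for n,(x0,x1,y0,y1) in dict(usb=(335,355,298,330),amber=(303,328,108,140),beaker=(240,268,113,146)).items():
    print(n,"mean diff",np.abs(a[y0:y1,x0:x1].astype(int)-b[y0:y1,x0:x1]).mean().round(1))
print(robot.get_obs()["t"],robot.job_done())
```

```text
carousel x -163.73 stand about -164
usb mean diff 3.3
amber mean diff 3.6
beaker mean diff 3.4
the job is handed in; nothing more can be done
19.8833 None
```

The carousel is indexed: I pushed one spoke about 170° counter-clockwise with closed fingers until the bolt dropped between the lugs, then handed the job in at 19.9 s.

- **Ramp and stop:** the force rose to about 2–3 N over the ramp and fell away. It then climbed steeply with the tool stalled, as expected when the bolt stops the second lug.
- **Lean:** I leaned for about a second. The sideways push peaked at about 9.5 N, so a little under 10. The total force, including an upward part of up to 5 N, was about 10 to 10.7 N, and the spoke did not give. Afterwards I backed off, lifted and moved aside, with only sensor noise left on the wrist.
- **Final picture:** the carousel's x measured -163.7° against about -164° for the stand, within the bolt's play. The index mark lines up with the bolt.
- **Other objects:** the USB stick, brown bottle and beaker show no change beyond image noise.

No check failed. I did see the contact come about 3 mm later than the finger size given would suggest, because the fingers are thinner than I had worked out. I read the force only at the end of each move, so a brief higher peak in between would not have shown.

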